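# Lock a filter carriage to its dock with the cam

### The job

Slide the filter carriage into the dock between the two fences, stud first, until it meets the sprung pads, so that the stud's head sits inside the open mouth of the cam. Then turn the cam's wing handle clockwise until the carriage is drawn up tight against the pads - firmly snug, without forcing it - and let go, leaving the other things on the bench alone.

Things in the scene. Friction and masses are not known exactly. Their poses are not given: they have to be found in the camera images.
- carriage: Loose filter carriage, 0.4 to 0.75 kg: black block 90 (x) x 60 (y) x 30 mm high; in its middle an aluminium grip post 24 (x) x 28 (y) mm, 30 to 76 mm high; an amber filter plate in a 56 mm wide frame stands 36 mm behind the post (at -x), up to 92 mm high. Origin: centre of the underside; z up, x towards the stud on its +x end.
- stud (a point): Centre of the head of the steel stud on the carriage: 73 mm from the carriage's origin along its +x, 16 mm high, 28 mm from the block's end face. The level shank is 8 mm thick; the head is an upright barrel 12 mm in diameter, 3.5 to 28.5 mm high.
- dock: Fixed aluminium dock. Origin: on the cam's vertical axis at table level; z up, x points away from the entry: the carriage slides in on the table along the dock's +x, its own x along the dock's x, at y = 0. Behind the cam a 30 mm high block begins 44 mm beyond the axis.
- dock_entry (a point): Entry between the dock's two fences, at table level, 127 mm before the cam's axis (dock x = -127 mm, y = 0). The fences are 14 mm high. They flare: 82 mm apart here, narrowing to 64 mm at 100 mm before the axis, then straight and 64 mm apart up to 48 mm before it.
- pad_middle (a point): Mean place of the two sprung rubber pads that stop the carriage's end face, either side of the stud's path: 50.5 mm before the axis, 17 mm high. True depth differs by up to 2.5 mm either way, unmeasured: feel it. Pads: 20 N/mm, travel 4 mm. First touch: stud head centre 20 to 25 mm before the axis. With the cam open nothing else stops the head before that.
- cam (a joint): Cam angle about the dock's vertical axis, rad; grows clockwise seen from above; range -0.4 to 1.9. It starts at -0.2 to 0.1, where its mouth is open to the stud. About 0.1 N m of drag; stays where left. Loading begins somewhere from 0.75 to 1.5 rad, as the pads' depth has it, then rises steeply.
- cam_centre (a point): Point on the cam's axis 16 mm high. Steel cam: wall in two layers (2-9 and 23-30 mm high; the shank passes between) round a hub of 8 mm radius. Its tip, 0.45 rad past the middle of the mouth, has 34.5 mm inner radius; from there it shrinks 8 mm per rad, so turning catches the head from behind and draws it in. Outer radius at most 41 mm; spokes up to 34 mm high.
- cam_grip (a point): Middle of the cam's black wing handle, on the axis, 58 mm high. Wing 64 mm long, 12 thick, 44 to 72 mm high; at cam angle 0 its length lies along the dock's x; it turns with the cam; its frame's x runs along the wing. Each newton of clamping adds about 0.019 N m to the turning moment; snug is 15 to 25 N, over 35 N is overtight.
- cleaner: Bystander: white bottle, 48 mm in diameter, 130 mm tall, standing. Origin at the centre of its base.
- screwdriver: Bystander: screwdriver lying on the table.
- lens_tube: Bystander: black tube 44 mm in diameter, 35 mm tall, standing. Origin at the centre of its base.
Not all that is in view belongs to the job. Of the things that look like the carriage, the smallest one is meant.

How it is judged:
On the way, in this order (a step that is already met when the one before it is completed fails the run):
1. the stud's head is pushed into the open mouth of the cam (its centre within 28.5 mm of the axis), cam not yet turned past 0.5 rad (x of stud in the frame of dock between -0.0285 and -0.01 m and y of stud in the frame of dock between -0.006 and 0.006 m and value of joint cam below 0.5 rad), for 0.1 s.
2. the cam is turned past 0.75 rad and clamps the stud with more than 10 N (value of joint cam above 0.75 rad and contact force between carriage and cam above 10 N), for 0.2 s.
At the end, for the whole second after the job is handed in: Cam past 0.75 rad and by itself clamping the stud with more than 10 N; stud head's centre 14 to 26.5 mm before the cam's axis and within 6 mm of the dock's middle line; carriage flat on the table (tilt under 0.06 rad, stud centre below 20 mm), at rest (all of step 2 and x of stud in the frame of dock between -0.0265 and -0.014 m and y of stud in the frame of dock between -0.006 and 0.006 m and height (world z) of stud below 0.02 m and angle between carriage's own z axis and vertical below 0.06 rad and linear speed of carriage below 0.01 m/s); the robot touches nothing.
It fails at once if the cam is overtightened (more than 35 N between cam and stud) (contact force between carriage and cam above 35 N).
It fails at once if the carriage is tipped by more than 0.4 rad (angle between carriage's own z axis and vertical above 0.4 rad).
It fails at once if a bystander is moved by more than 20 mm (distance of any of cleaner, screwdriver, lens_tube from where it was at the start of the episode above 0.02 m).
It also fails if it takes over 69 s, if anything falls off the work surface, if the arm or the gripper's body presses on something with over 40 N, if the wrist force passes 120 N, or if a joint passes its speed limit or range.

### The arm

A 6-joint arm with a two-finger parallel gripper is mounted at the origin on the work surface. World frame = base frame: x ahead of the robot, y to its left, z up, the work surface at z = 0. Lengths are in m, angles in rad, forces in N, time in s.
With the tool pointing down it reaches from about 0.325 to 1 m from the base axis. Payload 5.1 kg.
Tool frame: the origin (TCP) lies at the very end of the fingers, on their centre line; the grasp point (between the pads) lies 19 mm behind it (grip_point_offset is the distance from the TCP to the grasp point, in m); z points along the fingers, y is the direction in which the jaws open and shut (so a half turn about z gives the same grasp; the last joint's range is limited). The gripper opens to 85 mm and grips with 20 to 120 N. Pads are 22 mm wide; open, the fingers measure 114 mm over their backs; the gripper's body (76 mm by 85 mm) begins 54 mm behind the grasp point. The pads swing forward as they close: fully open they stand 13 mm farther back than shut.
Start: joints at [1.235, 0.124, 1.65, -0, 1.367, -0.083], TCP at [0.163, 0.629, 0.207] pointing down, gripper open.
Joint ranges: [-2.61, 2.61], [-1.02, 2.33], [0.03, 2.71], [-1.35, 4.49], [0.32, 2.68], [-2.91, 2.91]. Speed limits (rad/s): [2.57, 2.57, 3.14, 3.14, 3.14, 3.14].

### API

Orientations are given as a rotation vector (axis times angle).
In Python, from cell import * gives the robot as it stands. Calls block until the motion is done:
- move_to(position, orientation): joint-space move of the TCP to a pose.
- move_l(position, rotation=None, velocity=0.15, threshold=None): straight line of the TCP; rotation=None keeps the orientation; velocity is the mean speed in m/s. With threshold (N) it stops when the force on the tool has changed by that much, and returns True; else False.
- move_j(angles): joint-space move.
- move_gripper(opening, strength=None): finger opening in m; strength is the grip in N (None keeps the last); returns when the fingers have stopped.
- pause(seconds).
- solve_ik(position, orientation): joint angles nearest the present ones, or None.
- capture(name): name is "scene" or "top"; returns a dict with "pixels" (480x640x3 uint8, blue, green, red), "z_map" (480x640 float32, m along the optical axis (not along the pixel's ray), 0 where there is no reading), "fx", "fy", "cx", "cy" (pixels), "dist" ([k1, k2, p1, p2, k3] as OpenCV has them; the pictures are not rectified), "cam_to_world" (4x4, takes a point from camera to world coordinates). Camera axes: x right, y down, z forward; pixel columns grow to the right and rows downward; lengths in m; the calibration is good to about 2 mm. A picture is of the moment at which its call begins.
A pose or a line that the arm cannot do raises IKError and nothing moves.
- job_done(): hands the job in, once; it reports no verdict.
Readings, each from a call of its own:
- current_time(): time.
- current_joint_positions(): joint angles.
- current_joint_velocities(): joint speeds.
- current_effort(): joint torques, N m.
- current_position(): TCP position.
- current_ee_rot(): TCP orientation.
- current_ft_force(): force on the tool from outside, world axes, zero at the start.
- current_moment(): the same for the moment, N m.
- current_width(): finger opening in m.
Only numpy, scipy, OpenCV 4.12 (cv2) and the standard library are available. Lean on these libraries where they do the work, as an engineer would, in place of code of your own. Each camera call takes 0.05 s, during which the arm holds its last target. There are 200 camera calls.

## Working session

There is one attempt and no reset: what is moved stays moved. The work goes in short steps, each a Python script; the robot and the scene stay as the last script left them, time stands still between calls to the robot, and variables do not carry over. Pictures are saved under pics/ and viewed, on a budget of 10 in all, crops included, one or two more only if the job needs it, and the job is handed in when it is done.

```bash
mkdir -p pics; ls
python3 - <<'E'
from cell import *
import cv2,numpy as np
for n in("scene","top"):
    c=capture(n); cv2.imwrite(f"pics/{n}0.png",c["pixels"]); np.savez(f"{n}0.npz",**c)
    print(n,c["fx"],c["cx"],c["cy"],c["dist"],c["cam_to_world"].round(3).tolist())
print(current_time(),current_ee_rot())
E
```

```text
pics
scene 542.2726890160417 319.556525486869 229.72805784797254 [-0.15647888  0.          0.          0.          0.        ] [[0.403, 0.646, -0.649, 1.206], [0.915, -0.285, 0.284, -0.324], [-0.001, -0.708, -0.706, 0.843], [0.0, 0.0, 0.0, 1.0]]
top 470.89174449700545 326.9815962521618 238.21456024051542 [0.01383648 0.         0.         0.         0.        ] [[-0.014, -0.989, 0.149, 0.337], [-1.0, 0.015, 0.007, -0.032], [-0.009, -0.148, -0.989, 1.271], [0.0, 0.0, 0.0, 1.0]]
0.1 [-3.96062644e-01 -3.11614233e+00  2.92110964e-03]
```

View pics/scene0.png

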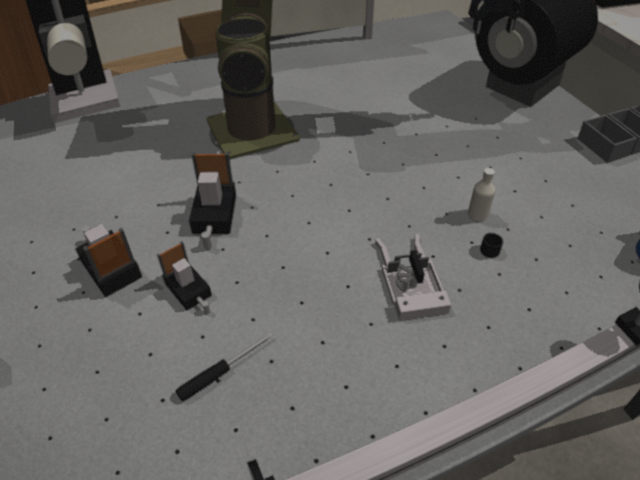

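View pics/top0.png

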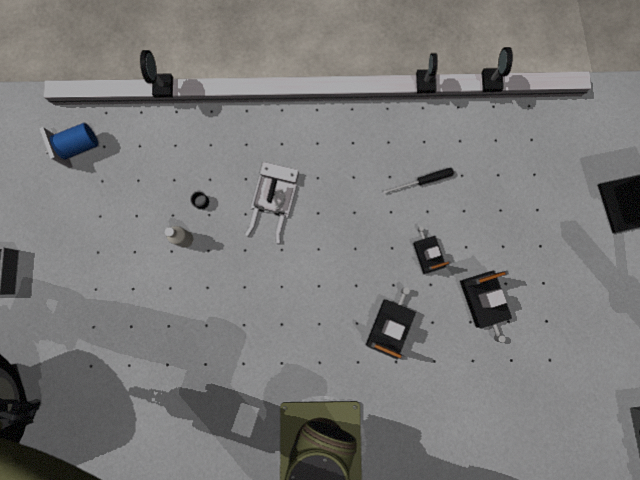

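The smallest carriage is at about (430,254) in the top view and (185,277) in the scene view. The dock is at (275,195) in top and (412,280) in scene, with its entry towards the robot. Next I measure both from the depth clouds of the two cameras.

```bash
cat > vis.py <<'E'
import numpy as np,cv2
def K(c): return np.array([[c["fx"],0,c["cx"]],[0,c["fy"],c["cy"]],[0,0,1]],float)
def rays(c,px):
    u=cv2.undistortPoints(np.asarray(px,float).reshape(-1,1,2),K(c),np.asarray(c["dist"],float))[:,0]
    return np.c_[u,np.ones(len(u))]
def onplane(c,px,z):
    T=c["cam_to_world"];d=rays(c,px)@T[:3,:3].T;o=T[:3,3]
    return o+d*((z-o[2])/d[:,2])[:,None]
def cloud(c):
    v,u=np.mgrid[:480,:640];r=rays(c,np.c_[u.ravel(),v.ravel()])
    z=c["z_map"].ravel();T=c["cam_to_world"]
    P=(r*z[:,None])@T[:3,:3].T+T[:3,3];P[z==0]=np.nan
    return P.reshape(480,640,3)
E
python3 - <<'E'
import numpy as np,cv2
from vis import *
rows=[]
for n,wins in(("top",((405,215,460,285),(235,150,310,250))),("scene",((150,235,220,320),(365,225,455,325)))):
    c=dict(np.load(f"{n}0.npz"));P=cloud(c);hsv=cv2.cvtColor(c["pixels"],cv2.COLOR_BGR2HSV)
    print(n,"table z",np.nanmedian(P[250:300,300:340,2]), np.nanstd(P[250:300,300:340,2]))
    tiles=[]
    for k,(x0,y0,x1,y1) in enumerate(wins):
        p=P[y0:y1,x0:x1].reshape(-1,3);h=hsv[y0:y1,x0:x1].reshape(-1,3)
        for zl,zh in((.009,.019),(.024,.036),(.066,.08),(.085,.1)):
            m=(p[:,2]>zl)&(p[:,2]<zh)
            if m.sum()<4: continue
            q=p[m];(cx,cy),wh,a=cv2.minAreaRect((q[:,:2]*1000).astype(np.float32))
            print(n,"carr dock".split()[k],zl,zh,m.sum(),q.mean(0).round(4),"rect",round(cx,1),round(cy,1),np.round(wh,1),round(a,1),"V",h[m,2].mean().round())
        t=cv2.resize(c["pixels"][y0:y1,x0:x1],(390,int(390*(y1-y0)/(x1-x0))),interpolation=cv2.INTER_CUBIC)[:520]
        tiles.append(cv2.resize(t,(int(t.shape[1]*290/t.shape[0]),290)))
    rows.append(np.hstack(tiles))
w=max(r.shape[1] for r in rows)
cv2.imwrite("pics/z1.png",np.vstack([cv2.copyMakeBorder(r,0,5,0,w-r.shape[1],0) for r in rows]));print(w)
E
```

```text
top table z -0.00031903790614729033 0.002513970755027244
top carr 0.009 0.019 46 [ 0.4892 -0.2732  0.0147] rect 484.1 -276.5 [116.2  32. ] 7.8 V 61.0
top carr 0.024 0.036 585 [ 0.4806 -0.2934  0.0296] rect 492.6 -292.8 [121.9  60.7] 15.8 V 38.0
top carr 0.066 0.08 119 [ 0.4743 -0.297   0.0749] rect 464.5 -299.7 [50.1 51.5] 13.0 V 152.0
top carr 0.085 0.1 44 [ 0.4424 -0.3066  0.0902] rect 442.5 -307.3 [ 6.3 56. ] 15.7 V 106.0
top dock 0.009 0.019 390 [0.6045 0.1327 0.0133] rect 630.2 138.8 [232.8 168.6] 1.4 V 145.0
top dock 0.024 0.036 637 [0.686  0.1084 0.03  ] rect 662.5 119.2 [100.7 132.6] 74.5 V 143.0
top dock 0.066 0.08 111 [0.6481 0.1219 0.0711] rect 648.7 122.1 [12.3 62.8] 75.7 V 47.0
scene table z 0.0005662916322397571 0.0015575336784580862
scene carr 0.009 0.019 185 [ 0.4994 -0.2836  0.0143] rect 458.9 -289.0 [ 97.3 179.2] 73.7 V 41.0
scene carr 0.024 0.036 833 [ 0.4922 -0.2912  0.0297] rect 452.5 -287.9 [ 97.9 191. ] 73.4 V 36.0
scene carr 0.066 0.08 334 [ 0.4674 -0.3003  0.0737] rect 469.1 -300.3 [52.6 56.7] 12.8 V 103.0
scene carr 0.085 0.1 102 [ 0.4463 -0.3061  0.089 ] rect 445.2 -305.4 [ 9.8 56.4] 16.1 V 88.0
scene dock 0.009 0.019 729 [0.6332 0.1197 0.014 ] rect 629.4 128.0 [105.2 211.3] 75.8 V 105.0
scene dock 0.024 0.036 1193 [0.6907 0.1066 0.0303] rect 667.1 119.8 [100.1 137.2] 72.8 V 124.0
scene dock 0.066 0.08 181 [0.6543 0.1199 0.0717] rect 652.6 121.3 [13.2 64.3] 74.3 V 30.0
500
```

View pics/z1.png

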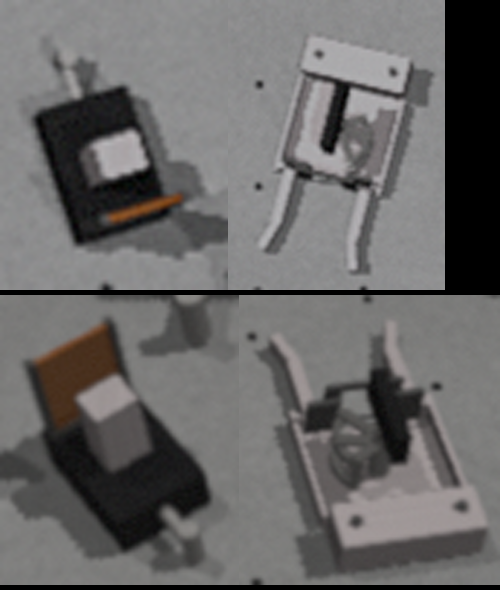

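The crop shows the carriage with its stud pointing away from the robot, yaw about +16°. The dock is at yaw about -15°, with the wing (dark bar at about (338,118) in the crop) nearly along the dock's x. I'll refine with local, brightness-limited clusters and then move above the carriage.

```bash
cat > rob.py <<'E'
from cell import *
import numpy as np
from scipy.spatial.transform import Rotation as R
def rv(phi):   # tool down, jaws (tool y) along world angle phi
    c,s=np.cos(phi),np.sin(phi)
    return R.from_matrix(np.array([[-s,c,0],[c,s,0],[0,0,-1]]).T.T).as_rotvec()
def st(*a):
    print(*a,"t",round(current_time(),2),"p",current_position().round(4) if hasattr(current_position(),'round') else current_position(),
     "F",np.round(current_ft_force(),2),"M",np.round(current_moment(),3),"w",round(current_width(),4))
E
python3 - <<'E'
import numpy as np,cv2
from vis import *
from rob import *
res={}
def loc(q,o,a): c,s=np.cos(a),np.sin(a);d=(q[:,:2]-o)*1000;return np.c_[d@[c,s],d@[-s,c]]
ya,yd=np.deg2rad(15.8),np.deg2rad(-15.5)
oc=np.array([.4755,-.297]);od=np.array([.6505,.1217])
for n in("top","scene"):
    c=dict(np.load(f"{n}0.npz"));P=cloud(c).reshape(-1,3);V=c["pixels"].max(2).ravel()
    def sel(o,a,zl,zh,x0,x1,y0,y1,v0=0,v1=256):
        L=loc(P,o,a);m=(P[:,2]>zl)&(P[:,2]<zh)&(L[:,0]>x0)&(L[:,0]<x1)&(L[:,1]>y0)&(L[:,1]<y1)&(V>=v0)&(V<v1)
        r=cv2.minAreaRect(L[m].astype(np.float32)) if m.sum()>3 else None
        return m.sum(),np.round(L[m].mean(0),1),np.round(L[m].min(0),1),np.round(L[m].max(0),1),None if r is None else (np.round(r[0],1),np.round(r[1],1),round(r[2],1))
    print(n)
    print(" post",sel(oc,ya,.0725,.082,-22,25,-25,25))
    print(" block",sel(oc,ya,.026,.034,-60,60,-45,45,0,70))
    print(" plate",sel(oc,ya,.085,.1,-60,0,-45,45))
    print(" back",sel(od,yd,.027,.034,42,100,-60,60,90))
    print(" wing",sel(od,yd,.069,.078,-50,50,-50,50))
    for y0,y1 in((20,50),(-50,-20)): print(" fence",sel(od,yd,.010,.018,-95,-60,y0,y1,100))
for ph in(ya+np.pi/2,ya-np.pi/2): print(ph,solve_ik([*oc,.15],rv(ph)))
for k in(0,-1.6):
  for s in(1,-1): print(k,s,solve_ik([*od,.1],rv(yd+k+s*np.pi/2)))
E
```

```text
top
 post (np.int64(98), array([1.4, 0.6]), array([-10.7, -14.5]), array([12.8, 15. ]), (array([1. , 0.3]), array([29.6, 23.4]), 89.9))
 block (np.int64(474), array([4.4, 2.9]), array([-43.4, -30.2]), array([46.6, 29.7]), (array([ 1.6, -0.2]), array([89.7, 59.7]), 0.4))
 plate (np.int64(44), array([-34.4,  -0.2]), array([-37.7, -28.9]), array([-31.4,  27. ]), (array([-34.6,  -1. ]), array([56. ,  6.3]), 89.9))
 back (np.int64(360), array([60.4,  0.3]), array([ 42.8, -49.2]), array([78.6, 50. ]), (array([60.8,  0.3]), array([35.1, 99.1]), 1.0))
 wing (np.int64(94), array([-2.5, -0.3]), array([-33. ,  -6.8]), array([29.4,  5.8]), (array([-1.8, -0.2]), array([62.7, 12.2]), 1.0))
 fence (np.int64(45), array([-77.9,  35.2]), array([-94.2,  30.2]), array([-60.1,  41.2]), (array([-77.2,  35.8]), array([34.2, 10.9]), 0.4))
 fence (np.int64(44), array([-77.4, -38.6]), array([-94.2, -43.7]), array([-60.5, -33.6]), (array([-77.3, -38.7]), array([33.7,  9.9]), 0.6))
scene
 post (np.int64(146), array([ 6. , -0.1]), array([ -7.2, -13.8]), array([18.6, 14.1]), (array([ 6.1, -0.2]), array([28.2, 25.
[... 664 characters left out ...]
2,  36.3]), array([34.7,  8.8]), 3.2))
 fence (np.int64(64), array([-77.4, -37.7]), array([-94.8, -42.9]), array([-60.4, -31.9]), (array([-77.5, -37.1]), array([34.3, 10.6]), 2.3))
1.8465583486100006 [-0.65406819 -0.03041037  1.90732214  0.          1.26468089 -2.50062654]
-1.2950343049797925 [-0.65406819 -0.03041037  1.90732214  0.          1.26468089  0.64096611]
0 1 [ 0.10386709  0.23257327  1.71179032  0.          1.19722907 -1.19640321]
0 -1 [0.10386709 0.23257327 1.71179032 0.         1.19722907 1.94518945]
-1.6 1 [0.10386709 0.23257327 1.71179032 0.         1.19722907 0.40359679]
-1.6 -1 [ 1.03867085e-01  2.32573270e-01  1.71179032e+00 -4.44089210e-16
  1.19722907e+00 -2.73799586e+00]
```

```bash
cat >> rob.py <<'E'
YC=np.deg2rad(16.0); YD=np.deg2rad(-14.7)
C0=np.array([.4755,-.297])+.004*np.array([np.cos(YC),np.sin(YC)])
D0=np.array([.6505,.1217])
def dk(x,y=0,z=0): # dock mm -> world
    c,s=np.cos(YD),np.sin(YD); return [D0[0]+(c*x-s*y)/1000,D0[1]+(s*x+c*y)/1000,z]
def dF():
    f=np.array(current_ft_force());c,s=np.cos(YD),np.sin(YD);return np.array([c*f[0]+s*f[1],-s*f[0]+c*f[1],f[2]])
E
python3 - <<'E'
from rob import *
move_gripper(.06)
move_to([*C0,.20],rv(YC+np.pi/2))
move_l([*C0,.038],velocity=.12,threshold=15); st("down")
move_gripper(.0,40); st("grip")
p=current_position()
move_l([p[0],p[1],p[2]+.03],velocity=.08); st("lift")
move_to(dk(-195,0,p[2]+.03),rv(YD+np.pi/2)); st("over")
c=capture("scene")
import cv2; cv2.imwrite("pics/s2.png",cv2.resize(c["pixels"][150:390,200:520],(640,480)))
E
```

```text
down t 5.38 p [ 0.48   -0.2964  0.039 ] F [0.56 0.75 0.19] M [0.024 0.008 0.012] w 0.06
grip t 5.78 p [ 0.4798 -0.2965  0.0388] F [ 0.63 -2.21  1.59] M [-0.212  0.045 -0.   ] w 0.0268
lift t 6.31 p [ 0.4799 -0.2965  0.0691] F [-0.4  -0.07 -6.28] M [-0.01   0.004  0.019] w 0.0273
over t 8.02 p [0.4622 0.1706 0.0688] F [-0.28  0.05 -6.2 ] M [-0.026  0.004 -0.04 ] w 0.0267
```

View pics/s2.png

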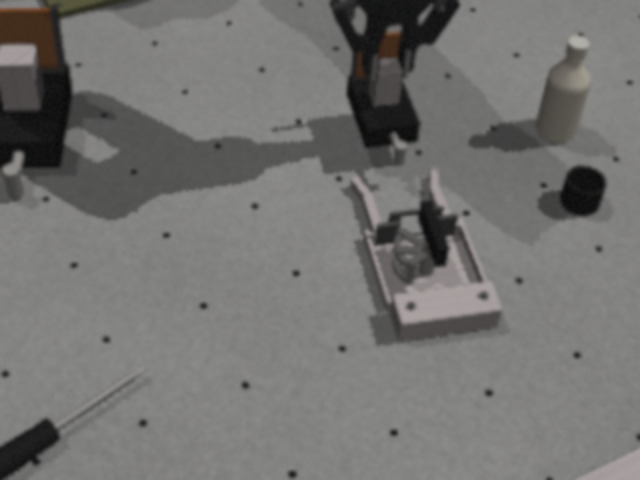

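The carriage hangs level in the gripper, its stud pointing at the dock mouth (about (397,145) against the entry at (395,180)). Next I lower it, re-seat the grip lightly and slide in with lateral compliance.

Run:
```python
from rob import *
p=current_position()
print(move_l([p[0],p[1],p[2]-.036],velocity=.04,threshold=4)); st("low")
move_gripper(.04); pause(.1)
q=current_position()
move_gripper(0,25); st("regrip")
z=q[2]; x=-195; y=0.; base=None
while x<-86:
    dx=6 if x<-112 else 1
    x+=dx
    move_l(dk(x,y,z),velocity=.08 if dx>1 else .02)
    f=dF()
    if abs(f[1])>3: y+=np.clip(f[1]*.06,-.6,.6)   # yield along the push
    if x>=-160 and dx>1 or x>-106: print(x,round(y,2),f.round(1),"Mz",round(current_moment()[2],2))
    if dx==6: base=f[0]
    elif f[0]<-10 : break
    if max(abs(f))>30: print("high");break
st("end")
```

```text
True
low t 8.78 p [0.4615 0.1703 0.0386] F [0.69 0.07 4.8 ] M [-0.249  0.039  0.061] w 0.0271
regrip t 9.41 p [0.4594 0.1701 0.0366] F [ 0.38  2.92 -0.49] M [ 0.331 -0.045 -0.001] w 0.0271
-159 0.0 [ 1.2  1.1 -2.6] Mz 0.01
-153 0.0 [ 0.8  0.9 -2. ] Mz -0.0
-147 0.0 [ 1.   1.1 -2.5] Mz 0.03
-141 0.0 [ 0.8 -0.3 -1.7] Mz 0.05
-135 0.0 [ 1.3  1.4 -1.8] Mz 0.03
-129 0.0 [ 1.1  1.3 -2.6] Mz 0.05
-123 0.0 [ 1.9  0.9 -4.1] Mz 0.0
-117 0.0 [ 1.   0.9 -2.1] Mz 0.06
-111 0.0 [ 0.6  0.8 -2.4] Mz 0.03
-105 0.0 [-1.1  0.6 -2. ] Mz -0.02
-104 0.0 [-1.9  0.5 -1.5] Mz 0.02
-103 0.0 [-1.3 -0.2 -3.3] Mz -0.06
-102 0.0 [-0.8 -0.1 -3.1] Mz -0.03
-101 0.0 [-0.8  0.  -4. ] Mz 0.03
-100 0.0 [-0.8 -0.2 -3.9] Mz 0.0
-99 0.0 [ 0.   0.3 -4.8] Mz -0.01
-98 0.0 [-1.4  0.5 -5. ] Mz 0.01
-97 0.0 [-4.2 -0.9 -2.9] Mz -0.04
-96 0.0 [-6.9 -0.5  1.3] Mz 0.12
-95 0.0 [-10.6  -1.1   3.9] Mz 0.05
end t 16.92 p [0.5566 0.1463 0.0366] F [-10.58   1.6    3.9 ] M [0.292 1.675 0.051] w 0.0274
```

Run:
```python
from rob import *
from vis import *
import cv2
move_gripper(.06); st("rel")
p=current_position()
move_l([p[0],p[1],.14],velocity=.2)
move_l([p[0]-.14,p[1]+.04,.2],velocity=.3)
ims=[]
for n,w in(("top",(225,140,325,265)),("scene",(350,200,460,330))):
    c=capture(n);x0,y0,x1,y1=w;ims.append(cv2.resize(c["pixels"][y0:y1,x0:x1],(390,480),interpolation=cv2.INTER_CUBIC))
    P=cloud(c).reshape(-1,3);V=c["pixels"].max(2).ravel()
    a=np.array([np.cos(YD),np.sin(YD)]);b=np.array([-a[1],a[0]])
    L=(P[:,:2]-D0)*1000;L=np.c_[L@a,L@b]
    for nm,zl,zh,x0,x1,yy,v0,v1 in(("block",.026,.034,-150,-40,45,0,70),("post",.0725,.082,-115,-75,30,0,256),("plate",.085,.1,-150,-110,45,0,256),("wing",.069,.078,-45,45,45,0,256),("back",.027,.034,42,100,60,90,256)):
        m=(P[:,2]>zl)&(P[:,2]<zh)&(L[:,0]>x0)&(L[:,0]<x1)&(abs(L[:,1])<yy)&(V>=v0)&(V<v1)
        if m.sum()>5: r=cv2.minAreaRect(L[m].astype(np.float32));print(n,nm,m.sum(),np.round(r[0],1),np.round(r[1],1),round(r[2],1))
cv2.imwrite("pics/s3.png",np.hstack(ims)); st("away")
```

```text
rel t 17.33 p [0.5594 0.1457 0.037 ] F [-0.34 -0.08 -0.75] M [-0.031  0.015  0.043] w 0.06
top block 420 [-94.3  -2.8] [98.9 78.4] 0.3
top post 79 [-99.4   1.1] [27.7 23.5] 88.5
top plate 42 [-134.7    1. ] [ 6.2 56.3] 1.4
top wing 87 [-0.9 -0.2] [61.5 12. ] 1.4
top back 361 [60.6 -0.1] [99.4 35.3] 89.8
scene block 512 [-84.6   4.3] [77.2 99.3] 82.4
scene post 132 [-96.2   1.9] [28.3 29.2] 84.7
scene plate 106 [-133.6    2.1] [12.4 56.4] 1.8
scene wing 158 [2.3 0.2] [12.9 64.2] 88.2
scene back 750 [63.6  0.9] [ 38.8 100.5] 0.9
away t 18.77 p [0.4197 0.1852 0.1984] F [-0.22  0.39 -0.32] M [ 0.001 -0.002 -0.001] w 0.0598
```

View pics/s3.png

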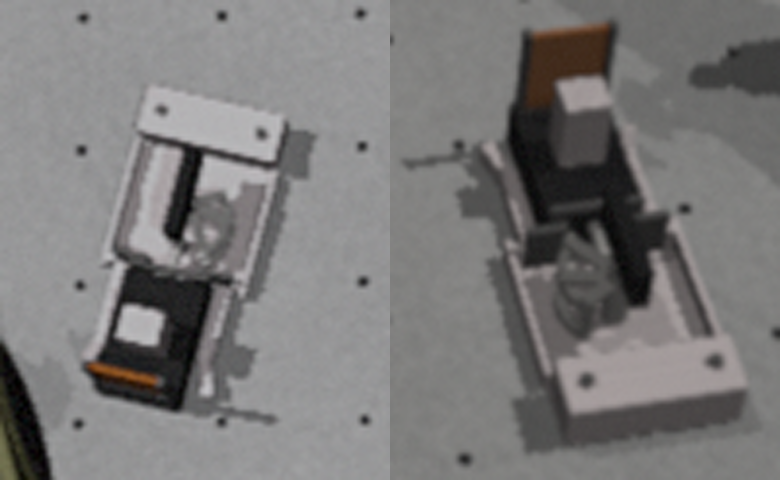

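The carriage is between the fences against the pads. The stud is about 25 mm before the axis by camera, |y| about 1–2 mm, and the wing is still at about 0 rad. Now I grip the wing, centre it by force and turn to just before the load.

```bash
cat >> rob.py <<'E'
def turn(a,n=4):  # turn j6 by a (clockwise +), averaged readings
    j=np.array(current_joint_positions()) if turn.cmd is None else turn.cmd
    j=j.copy(); j[5]+=a; turn.cmd=j; move_j(j)
    F=[];M=[]
    for _ in range(n): pause(.03);F.append(dF());M.append(current_moment()[2])
    return np.mean(F,0),np.mean(M)
turn.cmd=None
E
python3 - <<'E'
from rob import *
move_gripper(.045)
move_to(dk(0.5,0,.16),rv(YD+np.pi/2)); st("hover")
print(move_l(dk(0.5,0,.041),velocity=.1,threshold=10))
move_gripper(0,40); pause(.1); st("grip"); print(dF().round(2))
f=dF(); y=0
for _ in range(4):
    if abs(f[1])<3: break
    y+=np.clip(f[1]*.08,-.8,.8); move_l(dk(0.5,y,.041),velocity=.02); pause(.1); f=dF(); print("ctr",y,f.round(2),round(current_moment()[2],3))
j0=current_joint_positions()[5]; print("j6",j0, "M0",current_moment()[2])
tot=0
for i in range(11):
    F,M=turn(.05); tot+=.05; print(round(tot,2),round(current_joint_positions()[5]-j0,3),F.round(1),round(M,3))
    if abs(M)>.35 or max(abs(F))>25: print("stop");break
st("end"); np.save("j0.npy",[j0])
E
```

```text
hover t 20.03 p [0.6504 0.122  0.1602] F [-0.79 -0.06 -0.17] M [ 0.028  0.003 -0.005] w 0.0451
False
grip t 21.88 p [0.6511 0.1202 0.0419] F [-3.15 -4.29  4.87] M [-0.793  0.4    0.114] w 0.0103
[-1.96 -4.95  4.87]
ctr -0.3960224891573663 [-0.93 -6.58  5.06] 0.056
ctr -0.922498800014723 [-1.71 -4.16  5.28] 0.042
ctr -1.2554502871285653 [-1.26 -3.72  4.94] 0.076
ctr -1.5533824318375666 [-2.07 -2.77  5.16] 0.121
j6 -1.2129352228400494 M0 0.12105711700320398
0.05 0.049 [-0.8 -2.9  2.8] 0.017
0.1 0.099 [-1.2 -2.7  3. ] 0.015
0.15 0.149 [-1.  -3.   2.9] 0.018
0.2 0.199 [-1.  -2.9  3.6] 0.027
0.25 0.249 [-0.9 -2.5  3.3] 0.031
0.3 0.299 [-1.  -2.6  3.2] 0.007
0.35 0.349 [-1.3 -2.8  3.6] 0.012
0.4 0.399 [-1.2 -2.7  3.3] 0.022
0.45 0.449 [-1.5 -3.6  3.4] 0.018
0.5 0.499 [-1.4 -2.4  3.3] 0.019
0.55 0.549 [-1.3 -2.8  3.8] -0.003
end t 27.49 p [0.6511 0.1202 0.0419] F [-2.44 -2.4   3.75] M [-0.48   0.323  0.007] w 0.0104
```

Run:
```python
from rob import *
j0=float(np.load("j0.npy")[0]); turn.cmd=np.array(current_joint_positions())
a=current_joint_positions()[5]-j0
while a<1.3:
    s=.05 if a<.72 else .02
    j=turn.cmd.copy(); j[5]+=s; turn.cmd=j; move_j(j)
    Mi=[current_moment()[2] for _ in range(3)]; F=dF(); pause(.08); M2=np.mean([current_moment()[2] for _ in range(3)])
    a=current_joint_positions()[5]-j0
    print(round(j[5]-j0,3),round(a,3),F.round(1),"Mi",np.round(np.mean(Mi),3),"M2",round(M2,3))
    if max(np.mean(Mi),M2)>.2 or max(abs(F))>25: print("stop");break
st("end")
```

```text
0.599 0.598 [-1.2 -3.2  5. ] Mi 0.031 M2 0.054
0.649 0.648 [-1.3 -3.6  4.7] Mi -0.074 M2 0.06
0.699 0.698 [-1.2 -2.4  3.4] Mi -0.022 M2 0.012
0.749 0.748 [-1.  -2.2  2.5] Mi 0.03 M2 0.01
0.769 0.768 [-1.  -4.   3.6] Mi 0.052 M2 0.05
0.789 0.789 [-2.1 -3.6  3.5] Mi 0.097 M2 0.079
0.809 0.809 [-1.3 -2.9  3. ] Mi -0.012 M2 0.089
0.829 0.829 [-2.3 -3.4  4.2] Mi 0.042 M2 0.054
0.849 0.849 [-1.6 -3.1  3.6] Mi -0.011 M2 0.026
0.869 0.869 [-2.  -2.6  3.8] Mi 0.084 M2 0.068
0.889 0.889 [-1.1 -4.5  4.7] Mi 0.008 M2 0.006
0.909 0.909 [-2.6 -3.4  3. ] Mi 0.095 M2 0.018
0.929 0.929 [-1.4 -2.5  4.4] Mi 0.054 M2 0.072
0.949 0.949 [-2.1 -3.3  3.6] Mi 0.062 M2 0.013
0.969 0.969 [-3.1 -2.7  3.9] Mi 0.051 M2 0.134
0.989 0.989 [-1.5 -3.5  4.2] Mi 0.092 M2 0.131
1.009 1.009 [-2.6 -2.9  3.1] Mi 0.168 M2 0.183
1.029 1.029 [-2.8 -4.8  3.9] Mi 0.239 M2 0.203
stop
end t 33.49 p [0.651  0.1202 0.0419] F [-2.89 -3.12  4.36] M [-0.556  0.607  0.203] w 0.0101
```

Loading began near 0.96 rad and the moment is climbing about 0.06 N m per 0.02 rad, as expected. I continue in small steps with better averaging.

Run:
```python
from rob import *
j0=float(np.load("j0.npy")[0]); turn.cmd=np.array(current_joint_positions())
def rd(n=12):
    m=[]
    for _ in range(n): pause(.03); m.append(current_moment()[2])
    return np.mean(m),np.std(m)
print("now",rd())
for s in(.02,.02,.015,.015,.01,.01):
    j=turn.cmd.copy(); j[5]+=s; turn.cmd=j; move_j(j); Mi=current_moment()[2]
    m,sd=rd(); print(round(j[5]-j0,3),round(current_joint_positions()[5]-j0,3),dF().round(1),"Mi",round(Mi,3),"M",round(m,3),round(sd,3))
    if m>.37: break
st("end")
```

```text
now (np.float64(0.2521496246936253), np.float64(0.027091692295894868))
1.049 1.049 [-2.5 -4.8  4. ] Mi 0.299 M 0.306 0.037
1.069 1.069 [-2.7 -3.9  5. ] Mi 0.44 M 0.348 0.032
1.084 1.084 [-2.9 -4.7  4.4] Mi 0.474 M 0.425 0.029
end t 35.84 p [0.651  0.1202 0.0419] F [-4.03 -3.78  4.4 ] M [-0.564  0.613  0.429] w 0.0104
```

Run:
```python
from rob import *
from vis import *
import cv2
move_gripper(.045); pause(.2); st("rel")
p=current_position()
move_l([p[0],p[1],.16],velocity=.15)
move_to([.43,.17,.28],rv(YD+np.pi/2-1.08)); st("away")
ims=[]
for n,w in(("top",(225,140,325,265)),("scene",(350,200,460,330))):
    c=capture(n);x0,y0,x1,y1=w;ims.append(cv2.resize(c["pixels"][y0:y1,x0:x1],(390,480),interpolation=cv2.INTER_CUBIC))
    P=cloud(c).reshape(-1,3)
    a=np.array([np.cos(YD),np.sin(YD)]);b=np.array([-a[1],a[0]])
    L=(P[:,:2]-D0)*1000;L=np.c_[L@a,L@b]
    for nm,zl,zh,x0,x1,yy in(("post",.0725,.082,-115,-75,30),("plate",.085,.1,-150,-110,45),("wing",.069,.078,-45,45,45)):
        m=(P[:,2]>zl)&(P[:,2]<zh)&(L[:,0]>x0)&(L[:,0]<x1)&(abs(L[:,1])<yy)
        if m.sum()>5: r=cv2.minAreaRect(L[m].astype(np.float32));print(n,nm,m.sum(),np.round(r[0],1),np.round(r[1],1),round(r[2],1))
cv2.imwrite("pics/s4.png",np.hstack(ims))
```

```text
rel t 36.47 p [0.6511 0.1203 0.0418] F [0.7  0.53 0.22] M [ 0.016  0.076 -0.05 ] w 0.0453
away t 38.41 p [0.4302 0.1698 0.279 ] F [ 0.47 -0.71 -0.01] M [ 0.076  0.052 -0.052] w 0.0451
top post 86 [-98.5   1.4] [24.4 27.9] 1.4
top plate 45 [-134.9    1.3] [ 5.9 57.3] 1.9
top wing 86 [-2.1  0.5] [13.2 60.8] 28.7
scene post 137 [-96.    1.9] [29.1 28.1] 88.7
scene plate 104 [-131.3    2.2] [11.1 57.7] 1.5
scene wing 162 [1.8 0.4] [13.6 62.5] 31.0
```

View pics/s4.png

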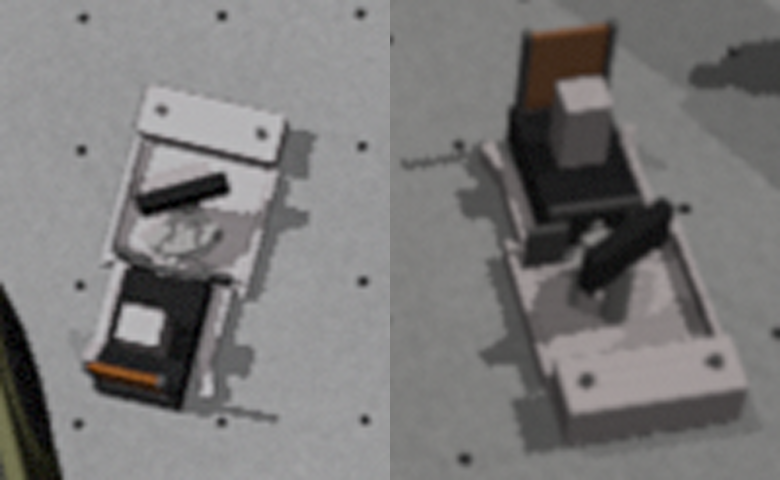

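The wing is at about 1.05 rad by camera, the carriage is flat and unmoved, and the stud is about 24 mm before the axis. I'll re-grip once to test that the clamp held after letting go.

Run:
```python
from rob import *
j0=float(np.load("j0.npy")[0])
def rd(n=12):
    m=[]
    for _ in range(n): pause(.03); m.append(current_moment()[2])
    return round(np.mean(m),3)
T=[.6511,.1203]
move_to([*T,.16],rv(YD+np.pi/2-1.084))
j=np.array(current_joint_positions()); j[5]=j0+1.084; move_j(j)
print("free M",rd())
move_l([*T,.0425],velocity=.1,threshold=10)
print("at",round(current_joint_positions()[5]-j0,3))
move_gripper(0,40); pause(.1); print("grip M",rd(),dF().round(1),"a",round(current_joint_positions()[5]-j0,3))
cmd=np.array(current_joint_positions())
for s in(.006,.006,.006):
    if rd(6)>.40: break
    cmd[5]+=s; move_j(cmd); print(round(cmd[5]-j0,3),"Mi",round(current_moment()[2],3),"M",rd(8))
st("end")
```

```text
free M -0.001
at 1.084
grip M 0.257 [-3.7 -2.6  5.3] a 1.083
1.089 Mi 0.265 M 0.273
1.095 Mi 0.304 M 0.322
1.101 Mi 0.378 M 0.381
end t 44.55 p [0.651  0.1202 0.0433] F [-3.92 -0.96  4.36] M [-0.169  0.569  0.374] w 0.0102
```

Run:
```python
from rob import *
def rd(n=8):
    m=[]
    for _ in range(n): pause(.03); m.append(current_moment()[2])
    return round(np.mean(m),3)
cmd=np.array(current_joint_positions())
for s in(.006,.006,.006,.006):
    cmd[5]+=s; move_j(cmd); m=rd(); print("M",m)
    if m>.43: break
move_gripper(.045); pause(.2); st("rel")
move_l([.6511,.1203,.16],velocity=.15)
move_to([.45,.17,.28],rv(YD+np.pi/2-1.08)); pause(.3)
from vis import *
import cv2
c=capture("scene"); cv2.imwrite("pics/s5.png",c["pixels"])
st("away"); job_done()
```

```text
M 0.395
M 0.414
M 0.452
rel t 46.73 p [0.651  0.1202 0.0433] F [-0.07  0.04  0.74] M [-0.033  0.045 -0.04 ] w 0.0448
away t 48.95 p [0.4503 0.1698 0.2793] F [-0.34 -0.5   0.69] M [-0.006 -0.019  0.021] w 0.0453
the job is handed in; nothing more can be done
```

View pics/s5.png

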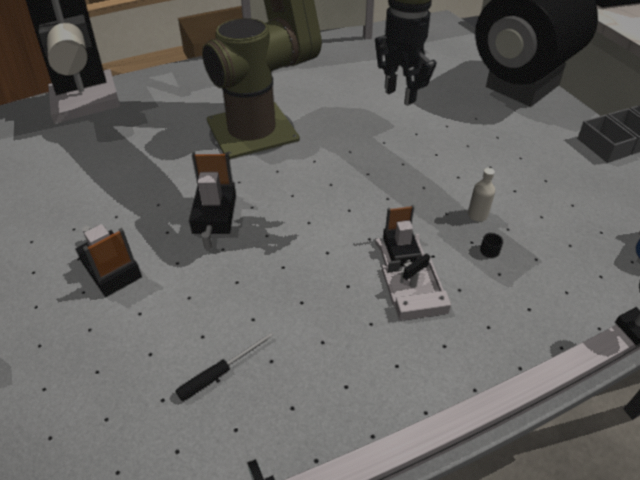

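The job is handed in at about 49 s of the 69 s allowed. The carriage is clamped in the dock, the gripper is clear, and the other items look unmoved.

**What I did**
- I gripped the smallest carriage by its post, set it down before the dock, and slid it in until the pads pushed back with about 10 N. I then let go of it.
- I gripped the wing and turned it clockwise in small steps. The load began near 0.96 rad of gripper turn.
- I stopped at a turning moment of about 0.43 N m and let go. I estimate 17–20 N of clamping from that, which is in the snug range.
- I re-gripped the wing to see whether the clamp had held after release. It had, and I turned it on to about 0.45 N m, roughly 18–21 N, before the final release.

**What the last checks showed**
- **Final picture:** the carriage sits flat in the dock at (403,240), the wing is turned at (416,267), and the robot is well clear. The bottle, tube and screwdriver are where they were at the start.
- **Cam angle:** about 1.05 rad by camera before the final tightening, against about 1.08 rad turned by the gripper. The difference is consistent with the fingers twisting slightly under load.
- **Stud position:** about 24–25 mm before the axis and 1–2 mm off the middle line, by camera.

**What disagreed or stayed uncertain**
- The two cameras differ by 3–5 mm along x. The far limit for the stud is 26.5 mm, so the camera reading alone does not settle that margin; feeling the pads supports it.
- The free-turning moment measured only about 0.02–0.05 N m against the stated 0.1 N m drag. The clamp force is therefore an estimate to within a few newtons.

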